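# Size a cake dowel in a sliding hole gauge

## Robot

A 7-joint arm with a two-finger parallel gripper is mounted at the origin on a cart in front of the work surface, level with it; the furniture and walls round the work are solid. World frame = base frame: x ahead of the robot, y to its left, z up, the work surface at z = 0. Lengths are in m, angles in rad, forces in N, time in s.
With the tool pointing down it reaches from about 0.4 to 0.875 m from the base axis. Payload 4.4 kg.
Tool frame: the origin (TCP) lies between the finger pads; the fingertips stand 22 mm ahead of it and the grasp point (between the pads) lies 3 mm ahead of it; z points along the fingers, y is the line along which they close (so a half turn about z gives the same grasp; the last joint's range is limited). The gripper opens to 85 mm and grips with 20 to 120 N. Pads are 22 mm wide; open, the fingers measure 114 mm over their backs; the gripper's body (76 mm by 85 mm) begins 54 mm behind the grasp point. The pads swing forward as they close: fully open they stand 13 mm farther back than shut.
Start: joints at [1.233, 0.628, 0.038, 1.517, -0.027, 0.996, -0.02], TCP at [0.175, -0.626, 0.253] pointing down, gripper open.
Joint ranges: [-3.06, 3.06], [-0.37, 2.12], [-1.25, 1.32], [0.18, 2.47], [-1.1, 4.24], [0.23, 1.98], [-2.94, 2.94]. Speed limits (rad/s): [2.57, 2.57, 3.14, 3.14, 3.14, 3.14, 3.14].

## Interface

Orientations are given as a rotation vector (axis times angle).
In Python, from station import manip gives the robot as it stands.
- The arm moves only by the shell command python3 -m creep 'ROWS'. ROWS is JSON, a list that holds one entry, the list of rows, each a list of 7 numbers: the shift along the world's x, y, z as a fraction of full scale, then the turn, a rotation vector about the world's x, y, z as a fraction of full scale, then the closure, from 0 (fully open) to 1 (shut). A call has 1 to 20 rows; each row shifts and turns the commanded pose from where the row before left it; what a row does not reach is not made up. Full scale, the value 1, is 0.02 m for a shift and 0.08 rad for a turn. A row lasts 1/10 s, in which the tool goes at most 50 mm and 8.59 degrees, less where a joint would pass 70% of its speed; a pose out of reach is approached as far as the arm can. A call with a number of a shift or a turn outside -1 to 1 is refused whole. A call with a gripper value outside its range is refused whole. The fingers move at their own pace and stop on an object; the grip force is fixed at half the most. Time passes only in rows, so rows that do not move let the fingers close. It gives the time, the measured TCP pose, the force, the opening and the grip force at its end, in the units of the state.
- manip.get_state(): the state, without advancing time (a new reading comes with each control period).
- manip.snapshot(name): name is "scene" or "top"; returns a dict with "img" (384x512x3 uint8, blue, green, red), "range_z" (384x512 float32, m along the optical axis (not along the pixel's ray), 0 where there is no reading), "fx", "fy", "cx", "cy" (pixels), "R" (3x3) and "t" (3): a world point X has camera coordinates R X + t. Camera axes: x right, y down, z forward; pixel columns grow to the right and rows downward; lengths in m; the calibration is good to about 2 mm. A picture is of the moment at which its call begins.
- manip.finish_job(): hands the job in; it is judged then, once.
The state is a dict: "time_s": time; "q": joint angles; "qd": joint speeds; "joint_efforts": joint torques, N m; "tcp_pos": TCP position; "eef_rot": TCP orientation; "wrist_force": force on the tool from outside, world axes, zero at the start; "moment": the same for the moment, N m; "grip_width": opening from 0.0 (shut) to 1.0 (fully open); "grip_force": force on a finger pad.
Only numpy, scipy, OpenCV 4.12 (cv2) and the standard library are available. Lean on these libraries where they do the work, as an engineer would, in place of code of your own. Each camera call takes 0.05 s, during which the arm holds its last target. There are 200 camera calls.

## Task

Size the cake dowel lying in the lane of the wooden gauge: find the smallest hole of the sliding plate that it will slide through endwise, best by pushing it against the narrowest hole and stepping the plate on, hole by hole, until one lets it pass. Bring the dowel all the way through that hole and leave it lying in the cradle on the far side, clear of the plate, with the plate still set at that hole. Leave the two spare dowels in their grooves and the things standing around where they are.

Things in the scene. Friction and masses are not known exactly. Their poses are not given: they have to be found in the camera images.
- gauge: Wooden dowel gauge fixed on the worktop. Origin on the worktop below the crossing of lane and slide plate. Its x axis is the way the plate slides (away from the robot), its y axis the way a dowel is pushed. Plate stands at y = -6 to +6 mm. Two spare grooves like the lane lie beside it at x = -50 and -98 mm, y = -160 to -25 mm. Within 150 mm of the lane's line nothing is higher than 100 mm.
- lane (a point): Lowest line of the lane where it meets the plate, 16 mm above the worktop, over the gauge's origin; axes as the gauge's. The lane is a shallow V trough along y at x = 0, y = -168 to -10 mm, 38 mm wide between lips that rise to 26 mm above the worktop. The dowel to size starts in it, its rear (-y) end between y = -162 and -142 mm.
- cradle (a point): Middle of the far cradle, on its lowest line, 16 mm above the worktop, 95 mm beyond the plate along the gauge's y. The cradle continues the lane: a shallow V trough without lips, 26 mm wide, from gauge y = +10 to +180 mm.
- slide (a joint): Aluminium slide plate, 147 mm long, 12 mm thick, from 9 to 56 mm above the worktop; slides along the gauge's x, 0 to 0.135 m, growing away from the robot, held by about 1.5 N of friction. Reads 0.030 with the narrow hole in line with the lane, 0.075 with the middle one, 0.120 with the wide one; starts below 0.02.
- lug (a point): Dark lug standing on the top edge of the slide plate, by which it is pushed: 16 mm along gauge x, 12 mm along gauge y, from 56 to 82 mm above the worktop. Point at the lug's middle, 70 mm above the worktop; 22.5 mm nearer to the robot than the narrow hole, along the gauge's x. It moves with the plate.
- hole_narrow (a point): Centre of the narrow hole of the slide plate: round, 22 mm wide, straight through the plate's 12 mm, centre 26.4 mm above the worktop. In line with the lane when joint slide reads 0.03. The 20 mm dowel passes with about 1 mm all round, thicker ones stop at it.
- hole_middle (a point): Centre of the middle hole of the slide plate: round, 27 mm wide, straight through the plate's 12 mm, centre 28.9 mm above the worktop. In line with the lane when joint slide reads 0.075. 45 mm nearer to the robot than the narrow hole. The 25 mm dowel passes, the 30 mm one stops.
- hole_wide (a point): Centre of the wide hole of the slide plate: round, 32 mm wide, straight through the plate's 12 mm, centre 31.5 mm above the worktop. In line with the lane when joint slide reads 0.12. 90 mm nearer to the robot than the narrow hole. All dowels pass.
- rod_q_mid (a point): Middle (half-way along, on the axis) of a plain beech dowel, 120 mm long, loose. Three are alike but for thickness: 20, 25 and 30 mm; which this is, is not told. One of the three lies in the lane (to be sized), two in the spare grooves: tell by position. y axis along the dowel. Lying in lane or cradle, its axis is 26.4, 28.9 or 31.5 mm above the worktop.
- rod_r_mid (a point): Middle (half-way along, on the axis) of a plain beech dowel, 120 mm long, loose. Three are alike but for thickness: 20, 25 and 30 mm; which this is, is not told. One of the three lies in the lane (to be sized), two in the spare grooves: tell by position. y axis along the dowel. Lying in lane or cradle, its axis is 26.4, 28.9 or 31.5 mm above the worktop.
- rod_s_mid (a point): Middle (half-way along, on the axis) of a plain beech dowel, 120 mm long, loose. Three are alike but for thickness: 20, 25 and 30 mm; which this is, is not told. One of the three lies in the lane (to be sized), two in the spare grooves: tell by position. y axis along the dowel. Lying in lane or cradle, its axis is 26.4, 28.9 or 31.5 mm above the worktop.
- tin_tuna: Bystander: low round tin, 86 mm across, 40 mm tall, loose beyond the lane. Origin at its underside.
- egg_timer: Bystander: egg timer, 59 mm across, 52 mm tall, loose beyond the far cradle. Origin at its underside.
- tape_roll: Bystander: roll of tape lying flat, 96 mm across, 25 mm tall, loose on the robot's side of the far cradle. Origin at its underside.
Mind the look-alikes: they are no part of the job. Leave any orange or yellow look-alike of the part that bears rod_r_mid alone.

How it is judged:
On the way:
1. the dowel is pushed half-way through the smallest hole that it fits, from the lane (((y of rod_q_mid in the frame of gauge between -0.03 and 0.05 m and x of rod_q_mid in the frame of gauge between -0.01 and 0.01 m and angle between the y axis of rod_q_mid and the y axis of gauge, either way round below 0.1 rad and ((z of rod_q_mid in the frame of gauge between 0.022 and 0.0275 m and x of hole_narrow in the frame of gauge between -0.007 and 0.007 m) or (z of rod_q_mid in the frame of gauge between 0.0277 and 0.0301 m and x of hole_middle in the frame of gauge between -0.007 and 0.007 m) or (z of rod_q_mid in the frame of gauge between 0.0303 and 0.04 m and x of hole_wide in the frame of gauge between -0.007 and 0.007 m))) or (y of rod_r_mid in the frame of gauge between -0.03 and 0.05 m and x of rod_r_mid in the frame of gauge between -0.01 and 0.01 m and angle between the y axis of rod_r_mid and the y axis of gauge, either way round below 0.1 rad and ((z of rod_r_mid in the frame of gauge between 0.022 and 0.0275 m and x of hole_narrow in the frame of gauge between -0.007 and 0.007 m) or (z of rod_r_mid in the frame of gauge between 0.0277 and 0.0301 m and x of hole_middle in the frame of gauge between -0.007 and 0.007 m) or (z of rod_r_mid in the frame of gauge between 0.0303 and 0.04 m and x of hole_wide in the frame of gauge between -0.007 and 0.007 m))) or (y of rod_s_mid in the frame of gauge between -0.03 and 0.05 m and x of rod_s_mid in the frame of gauge between -0.01 and 0.01 m and angle between the y axis of rod_s_mid and the y axis of gauge, either way round below 0.1 rad and ((z of rod_s_mid in the frame of gauge between 0.022 and 0.0275 m and x of hole_narrow in the frame of gauge between -0.007 and 0.007 m) or (z of rod_s_mid in the frame of gauge between 0.0277 and 0.0301 m and x of hole_middle in the frame of gauge between -0.007 and 0.007 m) or (z of rod_s_mid in the frame of gauge between 0.0303 and 0.04 m and x of hole_wide in the frame of gauge between -0.007 and 0.007 m))))), for 0.1 s.
At the end, for the whole second after the job is handed in: The dowel from the lane rests along the far cradle (0.1 rad, 10 mm sideways), its middle 70 to 160 mm beyond the plate's; the plate is within 7 mm of having the smallest hole that this dowel fits in line with the lane; both spare dowels are within 20 mm of their starts (((y of rod_q_mid in the frame of gauge between 0.07 and 0.16 m and x of rod_q_mid in the frame of gauge between -0.01 and 0.01 m and angle between the y axis of rod_q_mid and the y axis of gauge, either way round below 0.1 rad and ((z of rod_q_mid in the frame of gauge between 0.022 and 0.0275 m and x of hole_narrow in the frame of gauge between -0.007 and 0.007 m) or (z of rod_q_mid in the frame of gauge between 0.0277 and 0.0301 m and x of hole_middle in the frame of gauge between -0.007 and 0.007 m) or (z of rod_q_mid in the frame of gauge between 0.0303 and 0.04 m and x of hole_wide in the frame of gauge between -0.007 and 0.007 m)) and distance of each of rod_r_mid, rod_s_mid from where it was at the start of the episode below 0.02 m) or (y of rod_r_mid in the frame of gauge between 0.07 and 0.16 m and x of rod_r_mid in the frame of gauge between -0.01 and 0.01 m and angle between the y axis of rod_r_mid and the y axis of gauge, either way round below 0.1 rad and ((z of rod_r_mid in the frame of gauge between 0.022 and 0.0275 m and x of hole_narrow in the frame of gauge between -0.007 and 0.007 m) or (z of rod_r_mid in the frame of gauge between 0.0277 and 0.0301 m and x of hole_middle in the frame of gauge between -0.007 and 0.007 m) or (z of rod_r_mid in the frame of gauge between 0.0303 and 0.04 m and x of hole_wide in the frame of gauge between -0.007 and 0.007 m)) and distance of each of rod_q_mid, rod_s_mid from where it was at the start of the episode below 0.02 m) or (y of rod_s_mid in the frame of gauge between 0.07 and 0.16 m and x of rod_s_mid in the frame of gauge between -0.01 and 0.01 m and angle between the y axis of rod_s_mid and the y axis of gauge, either way round below 0.1 rad and ((z of rod_s_mid in the frame of gauge between 0.022 and 0.0275 m and x of hole_narrow in the frame of gauge between -0.007 and 0.007 m) or (z of rod_s_mid in the frame of gauge between 0.0277 and 0.0301 m and x of hole_middle in the frame of gauge between -0.007 and 0.007 m) or (z of rod_s_mid in the frame of gauge between 0.0303 and 0.04 m and x of hole_wide in the frame of gauge between -0.007 and 0.007 m)) and distance of each of rod_q_mid, rod_r_mid from where it was at the start of the episode below 0.02 m))); the robot touches nothing.
It fails at once if the low tin is moved by more than 30 mm (distance of tin_tuna from where it was at the start of the episode above 0.03 m).
It fails at once if the egg timer is moved by more than 30 mm (distance of egg_timer from where it was at the start of the episode above 0.03 m).
It fails at once if the tape roll is moved by more than 30 mm (distance of tape_roll from where it was at the start of the episode above 0.03 m).
It also fails if it takes over 72 s, if anything falls off the work surface, if the arm or the gripper's body presses on something with over 40 N, if the wrist force passes 120 N, or if a joint passes its speed limit or range.

## Working session

There is one attempt and no reset: what is moved stays moved. The work goes in short steps, Python scripts to look and compute and a shell command to move; the robot and the scene stay as the last step left them, time stands still between calls to the robot, and variables do not carry over. Pictures are saved under pics/ and viewed, at most 10 in all, crops included, and the job is handed in when it is done.

```bash
mkdir -p pics; python3 - <<'E'
from station import manip
import cv2,pickle
print(manip.get_state())
for n in("top","scene"):
    s=manip.snapshot(n); pickle.dump(s,open(n+".pkl","wb")); cv2.imwrite(f"pics/{n}0.png",s["img"]); print(n,s["R"],s["t"],s["fx"],s["cx"],s["cy"])
E
```

```text
{'time_s': 0.0, 'q': array([ 1.23319351,  0.62932861,  0.0384322 ,  1.51834864, -0.02701952,
        0.99628438, -0.02001258]), 'qd': array([-7.64751413e-05,  8.96710066e-04, -1.59306083e-04,  2.98129451e-04,
        1.20836278e-04, -1.18283405e-04, -3.61822721e-04]), 'joint_efforts': array([ 5.60516746e-04, -5.63387203e+01,  1.22610312e+00, -1.93436569e+01,
        1.09463718e-02,  1.06313929e-02, -1.81151512e-05]), 'tcp_pos': array([ 0.17439182, -0.62557992,  0.2524064 ]), 'eef_rot': array([-3.11081162e+00, -4.25362188e-01,  3.95322666e-04]), 'wrist_force': array([0.35755268, 0.37086554, 0.03720783]), 'moment': array([ 0.01099018,  0.04384487, -0.03581059]), 'grip_force': 0.0, 'grip_width': 1.0001038694550868}
top [[ 0.00604491 -0.99997962  0.00205304]
 [-0.98935587 -0.00627917 -0.14538068]
 [ 0.14539061 -0.00115237 -0.98937366]] [-0.05897095  0.56305521  0.99878875] 488.681729604155 255.1616768507913 194.35851406877026
scene [[-0.68300723 -0.73039532 -0.00487929]
 [-0.52443758  0.49503984 -0.69274872]
 [ 0.50839586 -0.4705935  -0.72116254]] [0.3315313  0.361809   0.76258856] 380.25700654034955 255.31569847341314 194.5860426161341
```

View pics/top0.png

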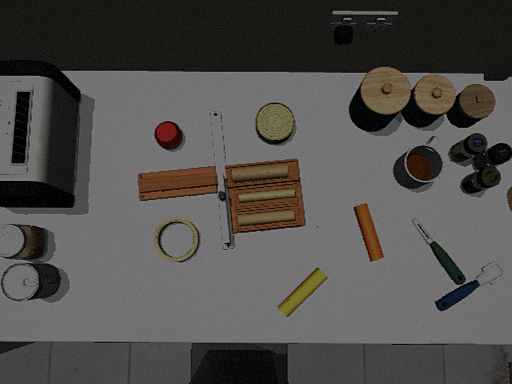

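View pics/scene0.png

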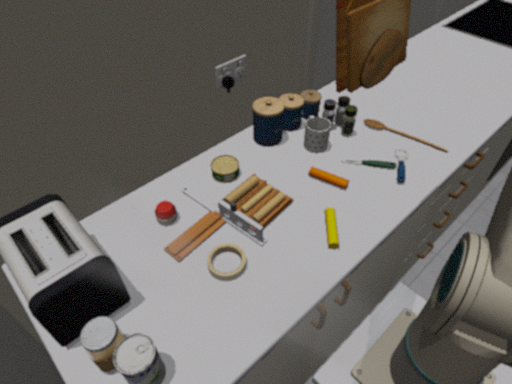

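The top view shows the lane dowel at about (260,173), with spares at (266,195) and (266,217). The plate runs (215,113)–(230,247), the lug is near (222,196), and the cradle spans (138–217,183). Image left is roughly gauge +y. Next I measure.

```bash
cat > h.py <<'E'
import numpy as np,cv2
def world(s):
    v,u=np.mgrid[:384,:512]; z=s["range_z"].astype(float)
    P=np.stack([(u-s["cx"])/s["fx"]*z,(v-s["cy"])/s["fy"]*z,z],-1)
    W=(P-s["t"])@s["R"]; W[z==0]=np.nan; return W
def line(p): # centre, dir, ends
    c=p.mean(0); d=np.linalg.svd(p-c,full_matrices=False)[2][0]; d=d*np.sign(d[1]); a=(p-c)@d; return c,d,a.min(),a.max()
E
python3 - <<'E'
from h import *; import pickle
s=pickle.load(open("top.pkl","rb"));W=world(s);np.set_printoptions(precision=4,suppress=True)
print("table z",np.nanmedian(W[250:330,100:250,2]))
for n,(r0,r1,c0,c1) in dict(lane=(164,183,228,292),s1=(188,203,236,300),s2=(208,226,234,300)).items():
    w=W[r0:r1,c0:c1].reshape(-1,3); im=s["img"][r0:r1,c0:c1].reshape(-1,3).astype(int)
    m=w[:,2]>0.031; p=w[m]; c,d,a,b=line(p[:,:2]); k=(p[:,:2]-c)@[-d[1],d[0]]
    print(n,m.sum(),"c",c,"yaw",np.arctan2(-d[0],d[1]),"ends",c+a*d,c+b*d,"z pct",np.percentile(p[:,2],[50,80,95]), "perp",np.percentile(k,[2,98]))
w=W[95:255,200:240].reshape(-1,3)
m=(w[:,2]>0.048)&(w[:,2]<.063)
c,d,a,b=line(w[m][:,:2]);d=d*np.sign(d[0]);print("plate",m.sum(),c,d,np.arctan2(d[1],d[0]),sorted(((w[m][:,:2]-c)@d))[::max(1,m.sum()//8)],np.median(w[m][:,2]))
l=w[w[:,2]>.07];print("lug",len(l),l.mean(0) if len(l) else 0,l.min(0),l.max(0))
w=W[160:205,136:214].reshape(-1,3);m=(w[:,2]>.012)&(w[:,2]<.03);c,d,a,b=line(w[m][:,:2]);print("cradle",m.sum(),c,np.arctan2(-d[0],d[1]),a,b)
# edge-on: wooden board extents
for n,x in dict(bdl=(228,200),).items(): pass
big=cv2.resize(s["img"][95:265,120:320],None,fx=4,fy=3.5,interpolation=cv2.INTER_CUBIC);cv2.imwrite("pics/crop.png",cv2.convertScaleAbs(big,alpha=1.6))
E
```

```text
table z 0.0003093282749027514
lane 752 c [ 0.6112 -0.0647] yaw 0.10903231244349113 ends [ 0.6177 -0.1249] [ 0.6047 -0.0055] z pct [0.044  0.0464 0.0482] perp [-0.0149  0.0126]
s1 429 c [ 0.564  -0.0799] yaw 0.11381364872746813 ends [ 0.5708 -0.1394] [ 0.5572 -0.0204] z pct [0.035  0.0369 0.0386] perp [-0.0085  0.0083]
s2 629 c [ 0.5156 -0.0791] yaw 0.11414221689686203 ends [ 0.5224 -0.1384] [ 0.5087 -0.0195] z pct [0.0396 0.0416 0.0431] perp [-0.0118  0.011 ]
plate 377 [0.5311 0.0098] [0.996  0.0896] 0.08972109187687702 [np.float64(-0.07068210144410361), np.float64(-0.05399719955001191), np.float64(-0.03851224225339648), np.float64(-0.022037536522692917), np.float64(-0.005296810533442938), np.float64(0.01162637606678441), np.float64(0.04399770072845609), np.float64(0.06080483822769085), np.float64(0.07609068960923154)] 0.055936409758170505
lug 45 [0.5553 0.0133 0.0807] [0.548  0.0082 0.072 ] [0.5642 0.0188 0.0843]
cradle 1088 [0.592  0.1172] 0.11593306839298397 -0.08318576362667424 0.0805714038918883
```

View pics/crop.png

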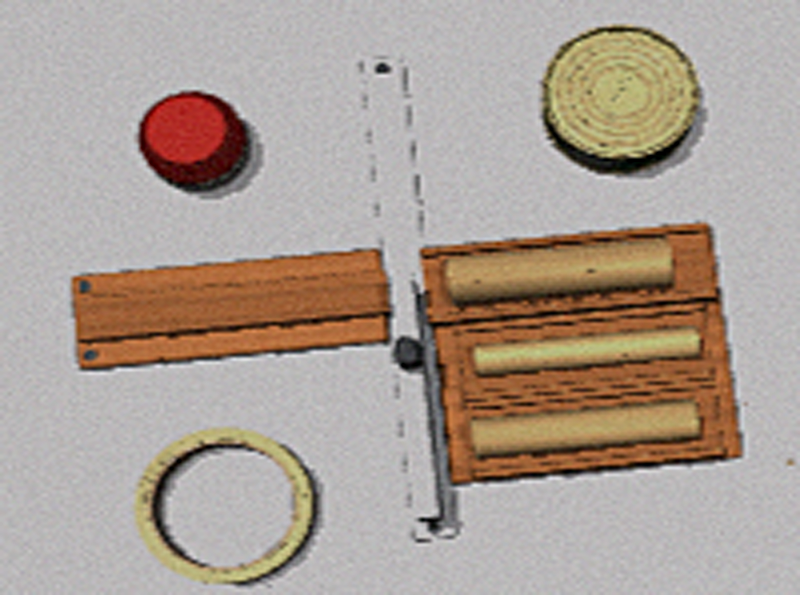

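The depth tops are 46.5, 37 and 41.5 mm. That puts the 30 mm dowel in the lane, which needs the wide hole (slide 0.120). Gauge origin is about (0.603, 0.019), yaw about 0.114 rad, and the lug's near face is at gauge x ≈ -56 mm. I move above the near side of the lug, turning the tool so that its y lies along gauge x.

```bash
cat >> h.py <<'E'
O=np.array([0.6033,0.0188]); YAW=0.114
DX=np.array([np.cos(YAW),np.sin(YAW)]); DY=np.array([-DX[1],DX[0]])
def gauge(W): d=W[...,:2]-O; return np.stack([d@DX,d@DY,W[...,2]],-1)
E
python3 - <<'E'
from h import *; import pickle
G=gauge(world(pickle.load(open("top.pkl","rb")))).reshape(-1,3);np.set_printoptions(precision=4,suppress=True)
m=(G[:,1]>.03)&(G[:,1]<.15)
for x in range(-40,41,5):
    k=m&(abs(G[:,0]-x/1e3)<.002); print(x,np.nanmedian(G[k,2]).round(4),end="; ")
E
python3 -m creep '[[[0.52,0.99,0,0,0,0.88,1],[0.52,0.99,0,0,0,0.88,1],[0.52,0.99,0,0,0,0.88,1],[0.52,0.99,0,0,0,0.88,1],[0.52,0.99,0,0,0,0.88,1],[0.52,0.99,0,0,0,0.88,1],[0.52,0.99,0,0,0,0.88,1],[0.52,0.99,0,0,0,0.88,1],[0.52,0.99,0,0,0,0.88,1],[0.52,0.99,0,0,0,0.88,1],[0.52,0.99,0,0,0,0.88,1],[0.52,0.99,0,0,0,0.88,1],[0.52,0.99,0,0,0,0.88,1],[0.52,0.99,0,0,0,0.88,1],[0.52,0.99,0,0,0,0.88,1],[0.52,0.99,0,0,0,0.88,1],[0.52,0.99,0,0,0,0.88,1],[0.52,0.99,0,0,0,0.88,1],[0.52,0.99,0,0,0,0.88,1],[0.52,0.99,0,0,0,0.88,1]]]'
```

```text
-40 0.0001; -35 0.0002; -30 0.0011; -25 0.0101; -20 0.0106; -15 0.0102; -10 0.0189; -5 0.0174; 0 0.016; 5 0.017; 10 0.0183; 15 0.0158; 20 0.0103; 25 0.01; 30 0.0097; 35 0.0001; 40 0.0001; time_s: 2.1
tcp_pos: [0.3833, -0.2284, 0.2534]
eef_rot: [2.09, 2.345, 0.0]
wrist_force: [0.3, -0.5, -0.3]
grip_width: 0.004
grip_force: 0.0
```

```bash
python3 -m creep '[[[0.52,0.98,0,0,0,0,1],[0.52,0.98,0,0,0,0,1],[0.52,0.98,0,0,0,0,1],[0.52,0.98,0,0,0,0,1],[0.52,0.98,0,0,0,0,1],[0.52,0.98,0,0,0,0,1],[0.52,0.98,0,0,0,0,1],[0.52,0.98,0,0,0,0,1],[0.52,0.98,0,0,0,0,1],[0.52,0.98,0,0,0,0,1],[0.52,0.98,0,0,0,0,1],[0.52,0.98,0,0,0,0,1],[0,0,-1,0,0,0,1],[0,0,-1,0,0,0,1],[0,0,-1,0,0,0,1],[0,0,-1,0,0,0,1],[0,0,-1,0,0,0,1],[0,0,-1,0,0,0,1],[0,0,-1,0,0,0,1],[0,0,0,0,0,0,1]]]'
python3 - <<'E'
from station import manip;from h import *
s=manip.snapshot("scene");cv2.imwrite("pics/s1.png",cv2.convertScaleAbs(cv2.resize(s["img"][130:300,140:340],None,fx=4,fy=3.5),alpha=1.4))
E
```

```text
time_s: 4.1
tcp_pos: [0.5056, 0.006, 0.1113]
eef_rot: [-2.091, -2.339, 0.005]
wrist_force: [-0.8, -0.7, 0.6]
grip_width: -0.002
grip_force: 0.0
```

View pics/s1.png

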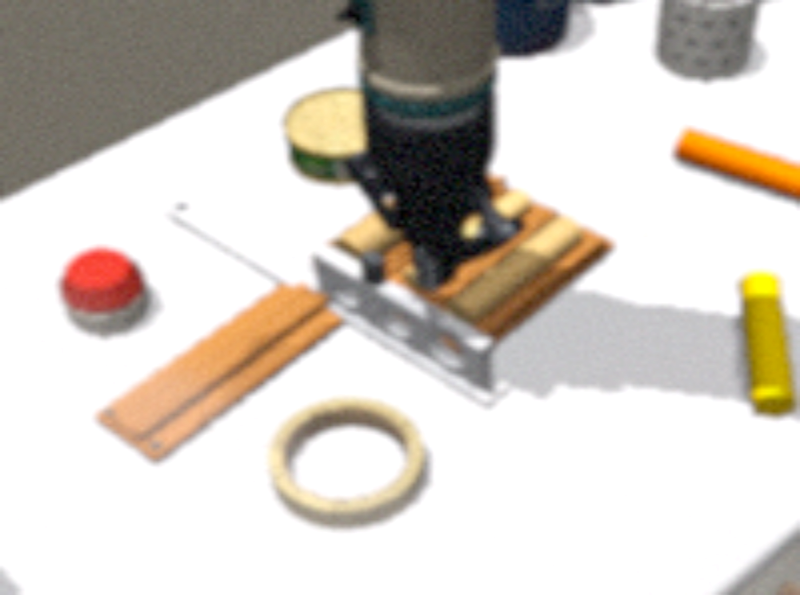

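The shut fingertips stand just robot-side of the lug (crop (430,275), lug at (372,265)). I lower them and push along gauge x.

```bash
python3 -m creep '[[[0,0,-0.65,0,0,0,1],[0,0,-0.65,0,0,0,1],[0.5,0.06,0,0,0,0,1],[0.5,0.06,0,0,0,0,1],[0.5,0.06,0,0,0,0,1],[0.5,0.06,0,0,0,0,1],[0.5,0.06,0,0,0,0,1],[0.5,0.06,0,0,0,0,1],[0.5,0.06,0,0,0,0,1],[0.5,0.06,0,0,0,0,1],[0.5,0.06,0,0,0,0,1],[0.5,0.06,0,0,0,0,1],[0.5,0.06,0,0,0,0,1],[0.5,0.06,0,0,0,0,1],[0,0,0,0,0,0,1],[0,0,0,0,0,0,1]]]'
cat > look.py <<'E'
from station import manip;from h import *
import sys
np.set_printoptions(precision=4,suppress=True)
T=manip.get_state()["tcp_pos"];print("tcp gauge",gauge(np.array(T)))
for n in ("top","scene"):
    s=manip.snapshot(n);G=gauge(world(s)).reshape(-1,3)
    if n=="top": 
        p=G[(abs(G[:,1])<.012)&(G[:,2]>.05)&(G[:,2]<.06)&(abs(G[:,0])<.2)]; print("plate x",np.percentile(p[:,0],[1,99]) if len(p) else 0)
    else:
        p=G[(abs(G[:,1]-0.004)<.014)&(G[:,2]>.05)&(G[:,2]<.06)&(abs(G[:,0])<.2)]; print("plate x scene",np.percentile(p[:,0],[1,99]) if len(p) else 0)
    p=G[(abs(G[:,0])<.018)&(G[:,1]>-.2)&(G[:,1]<.2)&(G[:,2]>.032)&(G[:,2]<.05)]
    p=p[abs(p[:,1])>.012]
    if len(p): print(n,"rod y",np.percentile(p[:,1],[1,99]),"x",p[:,0].mean(),"z",np.percentile(p[:,2],90),len(p))
    if len(sys.argv)>1 and n=="scene": cv2.imwrite(sys.argv[1],cv2.convertScaleAbs(cv2.resize(s["img"][130:300,140:340],None,fx=4,fy=3.5),alpha=1.4))
E
python3 look.py pics/s2.png
```

```text
time_s: 5.75
tcp_pos: [0.6278, 0.02, 0.0872]
eef_rot: [2.097, 2.339, 0.002]
wrist_force: [0.6, 0.0, 0.0]
grip_width: -0.001
grip_force: 0.0
tcp gauge [ 0.0245 -0.0016  0.0872]
plate x 0
top rod y [-0.144  -0.1349] x 0.00869800017572461 z 0.046101760870585165 20
plate x scene [-0.0505  0.0947]
scene rod y [-0.1432 -0.0234] x -0.005683294952824757 z 0.04647289550315678 356
```

View pics/s2.png

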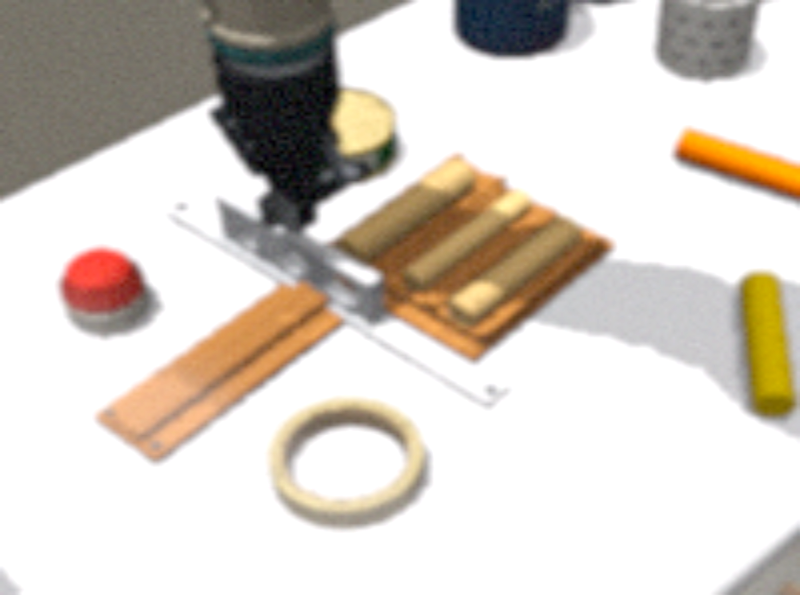

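```bash
python3 -m creep '[[[0.38,0.04,0,0,0,0,1],[0.38,0.04,0,0,0,0,1],[0.38,0.04,0,0,0,0,1],[0,0,0,0,0,0,1],[0,0,0,0,0,0,1],[-0.5,-0.06,0,0,0,0,1],[-0.5,-0.06,0,0,0,0,1],[0,0,1,0,0,0,1],[0,0,1,0,0,0,1],[0,0,1,0,0,0,1],[0,-1,1,0,0,0,1],[0,-1,1,0,0,0,1],[0,-1,0,0,0,0,1],[0,-1,0,0,0,0,1],[0,-1,0,0,0,0,1],[0,-1,0,0,0,0,1],[0,-1,0,0,0,0,1],[0,-1,0,0,0,0,1],[0,-1,0,0,0,0,1],[0,-1,0,0,0,0,1]]]'
python3 look.py
python3 - <<'E'
from station import manip;from h import *
for n in("top","scene"):
    G=gauge(world(manip.snapshot(n))).reshape(-1,3);l=G[(abs(G[:,1])<.012)&(abs(G[:,0]-.067)<.03)&(G[:,2]>.065)&(G[:,2]<.09)]
    if len(l):print("lug",n,np.percentile(l[:,0],[3,50,97]),len(l))
E
```

```text
time_s: 7.85
tcp_pos: [0.6302, -0.1816, 0.1876]
eef_rot: [2.097, 2.338, 0.0]
wrist_force: [-0.4, -0.1, 0.2]
grip_width: -0.003
grip_force: 0.0
tcp gauge [ 0.0039 -0.2022  0.1876]
plate x [-0.0254  0.1196]
top rod y [-0.1427 -0.0256] x -0.0016331580406716572 z 0.047432708307841374 747
plate x scene [-0.0285  0.1179]
scene rod y [-0.142  -0.0231] x -0.005839254456870177 z 0.0466054854058369 360
lug top [0.06141555 0.06658642 0.07560222] 51
lug scene [0.06000045 0.06498882 0.07399764] 39
```

```bash
python3 -m creep '[[[-0.2,-0.02,-1,0,0,0,1],[0,0,-1,0,0,0,1],[0,0,-1,0,0,0,1],[0,0,-1,0,0,0,1],[0,0,-1,0,0,0,1],[0,0,-1,0,0,0,1],[0,0,-0.7,0,0,0,1],[0,0,0,0,0,0,1],[-0.06,0.5,0,0,0,0,1],[-0.06,0.5,0,0,0,0,1],[-0.06,0.5,0,0,0,0,1],[-0.06,0.5,0,0,0,0,1],[-0.06,0.5,0,0,0,0,1],[-0.06,0.5,0,0,0,0,1],[-0.02,0.2,0,0,0,0,1],[-0.02,0.2,0,0,0,0,1],[-0.02,0.2,0,0,0,0,1],[-0.02,0.2,0,0,0,0,1]]]'
python3 look.py
```

```text
time_s: 9.85
tcp_pos: [0.6173, -0.1051, 0.0533]
eef_rot: [2.098, 2.338, -0.0]
wrist_force: [0.7, -0.8, 0.4]
grip_width: -0.002
grip_force: 0.5
tcp gauge [-0.0002 -0.1247  0.0533]
plate x [-0.0264  0.1187]
top rod y [-0.1096 -0.0126] x -0.0017597249531436418 z 0.04743568324630178 580
plate x scene [-0.0278  0.1165]
scene rod y [-0.1278 -0.0145] x -0.006010271327015231 z 0.046728927578813605 310
```

```bash
python3 -m creep '[[[-0.02,0.2,0,0,0,0,1],[-0.02,0.2,0,0,0,0,1],[-0.02,0.2,0,0,0,0,1],[-0.02,0.2,0,0,0,0,1],[-0.02,0.2,0,0,0,0,1]]]'
python3 look.py pics/s3.png
```

```text
time_s: 10.45
tcp_pos: [0.6153, -0.0844, 0.0533]
eef_rot: [-2.097, -2.339, -0.0]
wrist_force: [0.1, -0.2, -0.0]
grip_width: -0.001
grip_force: 0.3
tcp gauge [ 0.0001 -0.1039  0.0533]
plate x [-0.0265  0.119 ]
top rod y [-0.0879  0.0253] x -0.0016938311669194462 z 0.047447515422954153 521
plate x scene [-0.0275  0.1172]
scene rod y [-0.1056  0.0284] x -0.005142825477118352 z 0.046461392953636604 324
```

View pics/s3.png

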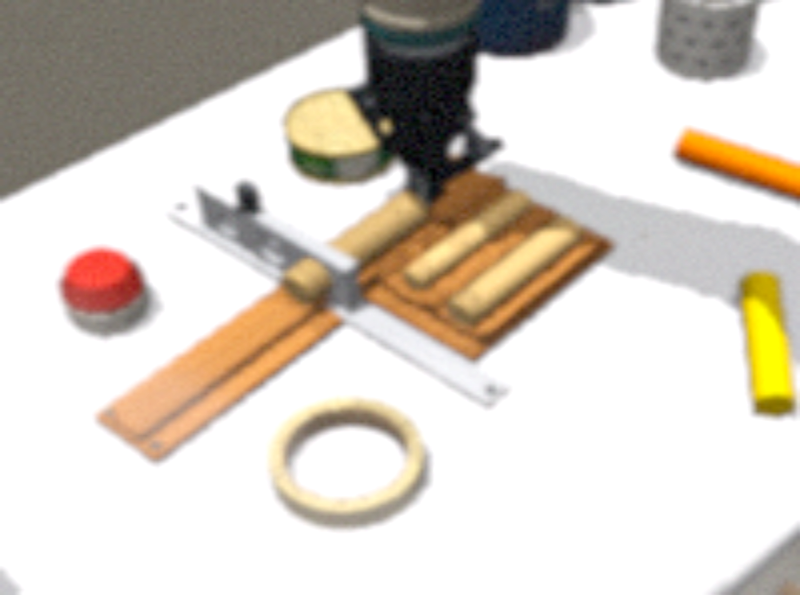

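The dowel's front end shows through the wide hole at crop (305,280), with almost no force on the wrist. I push on until its rear end is just short of the plate, then back off and rise.

```bash
python3 -m creep '[[[-0.04,0.37,0,0,0,0,1],[-0.04,0.37,0,0,0,0,1],[-0.04,0.37,0,0,0,0,1],[-0.04,0.37,0,0,0,0,1],[-0.04,0.37,0,0,0,0,1],[-0.04,0.37,0,0,0,0,1],[-0.04,0.37,0,0,0,0,1],[-0.04,0.37,0,0,0,0,1],[-0.04,0.37,0,0,0,0,1],[-0.04,0.37,0,0,0,0,1],[0,0,0,0,0,0,1],[0,0,0,0,0,0,1]]]'
python3 -m creep '[[[0.06,-0.5,0,0,0,0,1],[0,0,1,0,0,0,1],[0,0,1,0,0,0,1],[0,0,1,0,0,0,1],[0,0,1,0,0,0,1],[0,0,1,0,0,0,0.4],[-0.11,0.99,0,0,0,0,0.4],[-0.11,0.99,0,0,0,0,0.4],[-0.11,0.99,0,0,0,0,0.4],[-0.11,0.99,0,0,0,0,0.4],[-0.11,0.99,0,0,0,0,0.4],[0,0,0,0,0,0,0.4]]]'
python3 look.py
python3 - <<'E'
from station import manip;from h import *
G=gauge(world(manip.snapshot("scene"))).reshape(-1,3)
for n,(a,b,c,d,z) in dict(timer=(.04,.13,.03,.14,.02),tape=(-.14,-.035,.0,.15,.012)).items():
    p=G[(G[:,0]>a)&(G[:,0]<b)&(G[:,1]>c)&(G[:,1]<d)&(G[:,2]>z)&(G[:,2]<.06)]; print(n,len(p),np.percentile(p,[2,98],axis=0) if len(p) else 0)
E
```

```text
time_s: 11.75
tcp_pos: [0.6074, -0.0107, 0.0533]
eef_rot: [2.097, 2.34, 0.0]
wrist_force: [0.1, -0.3, -0.1]
grip_width: -0.003
grip_force: 0.0
time_s: 12.95
tcp_pos: [0.5974, 0.0806, 0.1535]
eef_rot: [-2.092, -2.342, -0.003]
wrist_force: [-0.3, 1.1, 0.0]
grip_width: 0.599
grip_force: 0.0
tcp gauge [0.0011 0.0621 0.1535]
plate x [-0.0251  0.1192]
top rod y [-0.0173  0.0153] x 0.0013215424515614807 z 0.047897121897340404 45
plate x scene [-0.028   0.0892]
scene rod y [-0.0161  0.1035] x -0.005228620367897075 z 0.04598346014292631 345
timer 373 [[0.07666202 0.0857215  0.02110548]
 [0.12373572 0.13513306 0.05186354]]
tape 263 [[-0.13712136  0.06532757  0.01330262]
 [-0.07815028  0.14933171  0.02620423]]
```

```bash
python3 -m creep '[[[-0.1,0.4,-1,0,0,0,0.4],[0,0,-1,0,0,0,0.4],[0,0,-1,0,0,0,0.4],[0,0,-1,0,0,0,0.4],[0,0,-1,0,0,0,0.4],[0,0,-0.35,0,0,0,0.4],[0,0,0,0,0,0,0.4],[0,0,0,0,0,0,0.7],[0,0,0,0,0,0,1],[0,0,0,0,0,0,1],[0,0,0,0,0,0,1],[0,0,0,0,0,0,1]]]'
python3 look.py
```

```text
time_s: 14.3
tcp_pos: [0.5968, 0.0859, 0.0476]
eef_rot: [2.096, 2.337, 0.003]
wrist_force: [0.9, -0.8, 6.9]
grip_width: 0.327
grip_force: 59.4
tcp gauge [0.0012 0.0674 0.0476]
plate x [-0.0086  0.1194]
top rod y [-0.0172 -0.0122] x 0.0029213737218251653 z 0.046943146078490525 26
plate x scene [-0.0303  0.0315]
scene rod y [-0.0166  0.104 ] x -0.0023648795274949703 z 0.04652655098935997 177
```

```bash
python3 -m creep '[[[-0.03,0.25,0.02,0,0,0,1],[-0.03,0.25,0,0,0,0,1],[-0.03,0.25,0,0,0,0,1],[-0.03,0.25,0,0,0,0,1],[-0.03,0.25,0,0,0,0,1],[-0.03,0.25,0,0,0,0,1],[-0.03,0.25,0,0,0,0,1],[-0.03,0.25,0,0,0,0,1],[-0.03,0.25,0,0,0,0,1],[-0.03,0.25,0,0,0,0,1],[-0.03,0.25,0,0,0,0,1],[-0.03,0.25,0,0,0,0,1],[0,0,0,0,0,0,1],[0,0,0,0,0,0,0.4],[0,0,0,0,0,0,0.4],[0,0,0,0,0,0,0.4],[0,0,0,0,0,0,0.4]]]'
python3 -m creep '[[[0,0,0.5,0,0,0,0.4],[0,0,1,0,0,0,0.4],[0,0,1,0,0,0,0.4],[0,0,1,0,0,0,0.4],[0,0,1,0,0,0,0.4],[0,0,1,0,0,0,0.4],[0,0,1,0,0,0,0.4],[-1,-0.5,0.5,0,0,0,0.4],[-1,-0.5,0,0,0,0,0.4],[-1,-0.5,0,0,0,0,0.4],[-1,-0.5,0,0,0,0,0.4],[-1,-0.5,0,0,0,0,0.4],[0,0,0,0,0,0,0.4],[0,0,0,0,0,0,0.4]]]'
python3 look.py pics/s4.png
```

```text
time_s: 16.1
tcp_pos: [0.5876, 0.1464, 0.0463]
eef_rot: [-2.096, -2.339, 0.001]
wrist_force: [-0.4, 0.6, -1.0]
grip_width: 0.602
grip_force: 0.0
time_s: 17.5
tcp_pos: [0.4888, 0.0961, 0.1875]
eef_rot: [2.097, 2.338, 0.002]
wrist_force: [-0.3, 0.3, -0.3]
grip_width: 0.602
grip_force: 0.0
tcp gauge [-0.105   0.0898  0.1875]
plate x [-0.0266  0.119 ]
top rod y [0.0439 0.1277] x 0.0007278636713787358 z 0.04749569668017537 446
plate x scene [-0.0264  0.1181]
scene rod y [0.0459 0.1644] x -0.00500673792356981 z 0.04614636325666986 468
```

View pics/s4.png

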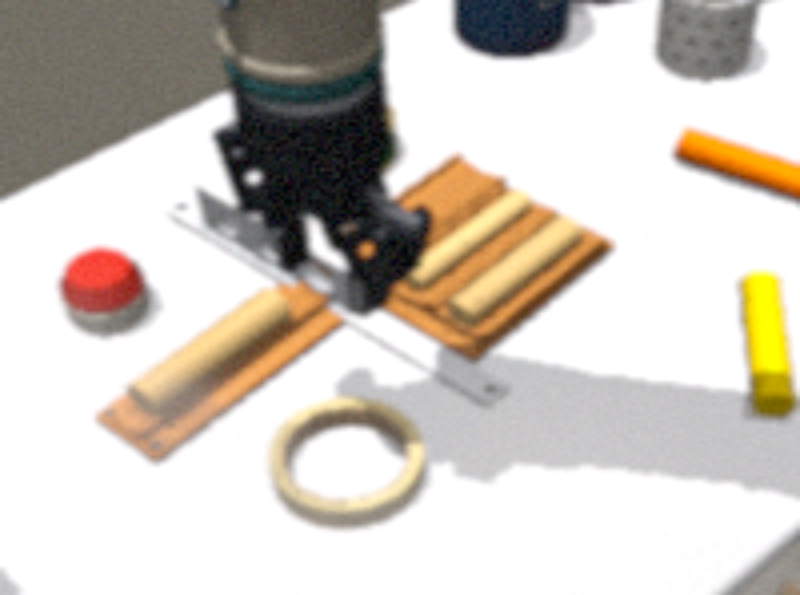

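The dowel lies in the cradle with its middle at gauge y ≈ 0.105, from crop (290,295) to (140,395). The plate's middle is at ≈ 0.046 (target 0.045), and the spares and bystanders have not moved. The robot is clear, so I hand the job in.

```bash
python3 -c "
from station import manip
print(manip.finish_job())"
```

```text
the job is handed in; nothing more can be done
None
```

The lane dowel is the 30 mm one by camera depth, so I set the plate straight to the wide hole without trying the two smaller ones; the dowel went through, lies clear of the plate in the far cradle, and the job is handed in with no verdict returned.

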